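Snap a plug gauge back into its spring-clip holder

ROBOT

A 6-joint arm with a two-finger parallel gripper is mounted at the origin on a cart in front of the work surface, level with it; the furniture and walls round the work are solid. World frame = base frame: x ahead of the robot, y to its left, z up, the work surface at z = 0. Lengths are in mm, angles in rad, forces in N, time in s.
With the tool pointing down it reaches from about 275 to 750 mm from the base axis. Payload 10.2 kg.
Tool frame: the origin (TCP) lies at the very end of the fingers, on their centre line; the grasp point (between the pads) lies 19 mm behind it (ctrl.grip_depth is the distance from the TCP to the grasp point, in mm); z points along the fingers, x is the direction in which the jaws open and shut, and the axes are right-handed (so a half turn about z gives the same grasp; the last joint's range is limited). The gripper opens to 85 mm and grips with 20 to 120 N. Pads are 22 mm wide; open, the fingers measure 114 mm over their backs; the gripper's body (76 mm by 85 mm) begins 54 mm behind the grasp point. The pads swing forward as they close: fully open they stand 13 mm farther back than shut.
Start: joints at [0.948, 0.313, 1.498, -0, 1.331, -0.223], TCP at [204.361, 483.599, 231.294] pointing down, gripper open.
Joint ranges: [-2.94, 2.94], [-0.97, 2.17], [0.19, 2.56], [-1.23, 4.37], [0.02, 3.11], [-2.88, 2.88]. Speed limits (rad/s): [2.39, 2.39, 3.01, 3.14, 3.14, 3.14].

INTERFACE

Orientations are given as a unit quaternion [w, x, y, z].
In Python, from rig import ctrl gives the robot as it stands.
- The arm moves only by the tool play_rows, never from a script. Its argument "motion" is a list of rows, each a list of 2 entries, a list of its own where there are three numbers: the shift along the tool's x, y, z in mm, then the turn, a rotation vector about the tool's x, y, z in degrees. A call has 1 to 20 rows; each row shifts and turns the commanded pose from where the row before left it, along the tool's axes as they then stand; what a row does not reach is not made up. A row lasts 1/12 s, in which the tool goes at most 41.7 mm and 7.16 degrees, less where a joint would pass 70% of its speed; a pose out of reach is approached as far as the arm can. A call with a gripper value outside its range is refused whole. "fingers" is the finger opening in mm, from 0 to 85.4, set as the call begins (left out, the last holds). The fingers move at their own pace and stop on an object; "squeeze" is the grip in N (left out, the last holds). Time passes only in rows, so rows that do not move let the fingers close. It gives the time, the measured TCP pose, the force and the opening at its end, in the units of the state.
- ctrl.sense(): the state, without advancing time (a new reading comes with each control period).
- ctrl.capture(name): name is "scene" or "top" or "wrist"; returns the picture (400x640x3 uint8, red, green, blue); there is no depth.
- ctrl.get_calibration(name): a dict with "K" (3x3 intrinsics, pixels), "k1" (the pictures are not rectified: a ray, as slopes to the right and down, at radius r is drawn at 1 + k1 r^2 times it, then the intrinsics apply), "R" (3x3) and "t" (3): a world point X has camera coordinates R X + t; the wrist camera has in their place "tool_from_camera" (4x4, takes a point from camera to tool coordinates, whose origin is the TCP and whose axes are the tool frame's). Camera axes: x right, y down, z forward; pixel columns grow to the right and rows downward; lengths in mm; the calibration is good to about 2 mm. A picture is of the moment at which its call begins: read the wrist's pose just before it. get_calibration takes no time and is no camera call.
- ctrl.finish_job(): hands the job in, once; it reports no verdict.
Trained networks look in the newest picture that a camera, given by its name, has taken for a name from the list of things; names that differ only in an ending like _2 or _b are one class to them, and where a whole thing is asked for, a point or a joint stands for the part that bears it (a point fixed in the world has none). Each returns a list of dicts, best first, with "p" (0 to 1); they miss things now and then, are a little off and sometimes report something else, mostly with a low value. They report only what shows in the picture. A call takes as long as a camera call.
- ctrl.spot_in(camera, name): "position" ([column, row] as shares, 0 to 1, of the picture: columns of its width, rows of its height, amid what is visible of it).
The state is a dict: "time_s": time; "joints": joint angles; "dq": joint speeds; "tau": joint torques, N m; "eef_pos": TCP position; "ee_rot": TCP orientation; "force": force on the tool from outside, world axes, zero at the start; "wrist_torque": the same for the moment, N m; "grip_width": opening from 0.0 (shut) to 1.0 (fully open).
Only numpy, scipy, OpenCV 4.12 (cv2) and the standard library are available. Lean on these libraries where they do the work, as an engineer would, in place of code of your own. Each camera call takes 0.05 s, during which the arm holds its last target. There are 200 camera calls.

TASK

Put the double-ended plug gauge back in its holder: snap its handle down into both spring clips until it sits fully home on the saddles, with the long plug end towards the holder's upright end plate. Press firmly enough to get past the resistance of the clips, stop pushing once it has snapped in, and let go; leave the other things on the board where they are.

Things in the scene. Friction and masses are not known exactly. Their poses are not given: they have to be found in the camera images.
- board: Fixed plywood board 405x660 that everything stands on; its top is at z = 0.138. Origin at the middle of its top. Just beyond its right (-y) edge stands a drill press, up to z = 0.37: swing in above it.
- gauge: Loose double-ended plug gauge, 172 long, about 0.3 kg, lying level. Round handle 22 in diameter, 104 long; at each end a dark hexagonal collar 32 across flats, 8 thick, then a steel plug 28 in diameter: 36 long at one end, 16 at the other. Origin on its axis at mid-handle, 16 mm above the board as it lies; y runs along the axis towards the long plug, z up at the start.
- gauge_long_end (a point): Centre of the end face of the gauge's long plug, 96 mm from the gauge's origin along its +y.
- holder: Fixed holder: grey base 70 (x) by 196 (y), 10 high, with two spring clips and, at its +y end, an upright end plate. Origin on the board midway between the clips; y along the seated gauge towards the end plate, z up. Between the clips 62 mm of handle stay free for fingers, with 36 mm below its axis down to the base. The handle has 7 mm of play along y between its collars and the clips.
- holder_seat (a point): Where the gauge's origin comes to rest: midway between the clips, 46 mm above the board. Going straight down into both clips, resistance starts with the gauge's axis about 68 mm above the board, peaks at 14 to 18 N in all at about 62, is gone below 54, then the jaws pull the handle on to the saddles.
- saddles (a joint): How far the holder's pair of black saddle blocks (18 x 14, flat tops 35 mm above the board, under the clips) is pressed down into its stiff rubber buffer, in m: 0 at rest and up to 0.0003 with the gauge seated; it yields by 1 mm per 10 N beyond 10 N. Overloading it damages the buffer.
- clip_near (a point): Spring clip at y = -38 mm of the holder, 14 long along y: black saddle between two hinged sprung steel jaws (pivots 12 mm above the board). Their flared lips are 40 mm apart at the top, 68 mm above the board; round noses 56 mm above the board close the mouth to 14 mm. This point: on the seated axis, 46 mm above the board.
- clip_far (a point): The like spring clip at y = +38 mm of the holder, by the end plate; point on the seated axis.
- end_plate (a point): Middle of the top edge of the upright end plate: 56 wide, 6 thick, top 66 mm above the board, 111 mm from the holder's origin along +y.
- bearing_1: bystander: ball bearing 44 mm across, 12 high, lying flat; origin at the centre of its underside
- v_block: bystander: steel V-block 40x40x30; origin at the centre of its underside
- ring_gauge_a: bystander: plain ring 68 across, 16 high, lying flat; origin at the centre of its underside
- oil_can: bystander: oil can with a spout, 52 across, 105 high; origin at the centre of its underside
- micrometer: bystander: micrometer 62x93x13, lying; origin at the centre of its underside
- drill_chuck: bystander: drill chuck 36 across, 54 high, standing; origin at the centre of its underside
- dial_indicator_b: bystander: dial indicator 116x60x14, lying; origin at the centre of its underside
- square_small: bystander: engineer's square 75x89x14, lying; origin at the centre of its underside

How it is judged (in metres and radians):
At the end, for the whole second after the job is handed in: The gauge rests still in both clips: its origin 43 to 48.5 mm above the holder's origin, within 3 mm of the clips' middle plane and within 12 mm of midway between the clips, parallel to the holder within 0.05 rad, the long plug on the end plate's side (z of gauge in the frame of holder between 0.043 and 0.0485 m and x of gauge in the frame of holder between -0.003 and 0.003 m and y of gauge in the frame of holder between -0.012 and 0.012 m and y of gauge_long_end in the frame of holder above 0.05 m and angle between the y axis of gauge and the y axis of holder, either way round below 0.05 rad and linear speed of gauge below 0.01 m/s); the robot touches nothing.
It fails at once if the gauge, already home, was pressed on until the saddles gave way by more than 4 mm (about 50 N) (value of joint saddles above 0.004 m).
It fails at once if another thing on the board was moved by more than 30 mm (distance of any of bearing_1, v_block, ring_gauge_a, oil_can, micrometer, drill_chuck, dial_indicator_b, square_small from where it was at the start of the episode above 0.03 m).
It also fails if it takes over 51 s, if anything falls off the work surface, if the arm or the gripper's body presses on something with over 40 N, if the wrist force passes 120 N, or if a joint passes its speed limit or range.

## Working session

There is one attempt and no reset: what is moved stays moved. The work goes in short steps, Python scripts to look and compute and a tool call to move; the robot and the scene stay as the last step left them, time stands still between calls to the robot, and variables do not carry over. Pictures are saved under pics/ and viewed, about 8 in all and at most 12, crops included, and the job is handed in when it is done.

Besides the shell and the picture viewer there is one more tool, called after "Emit:" as a command line: name --argument value ..., lists and objects as JSON in quotes. play_rows: Moves the arm, as the interface text tells. Its arguments: {"type":"object","properties":{"motion":{"type":"array"},"fingers":{"type":"number"},"squeeze":{"type":"number"}},"required":["motion"]}

```bash
ls; mkdir -p pics
cat > h.py <<'E'
import numpy as np, cv2
from scipy.spatial.transform import Rotation as Ro
from rig import ctrl
def toolT():
    s=ctrl.sense(); T=np.eye(4); q=s["ee_rot"]; T[:3,:3]=Ro.from_quat([q[1],q[2],q[3],q[0]]).as_matrix(); T[:3,3]=s["eef_pos"]; return T
def snap(cam,name=None):
    T=toolT(); im=ctrl.capture(cam); c=ctrl.get_calibration(cam)
    if cam=="wrist": W=T@np.array(c["tool_from_camera"])
    else:
        W=np.eye(4); R=np.array(c["R"]); W[:3,:3]=R.T; W[:3,3]=-R.T@np.array(c["t"])
    np.savez(f"/tmp/{cam}.npz",W=W,K=c["K"],k1=c["k1"])
    if name: cv2.imwrite(f"pics/{name}.png",im[:,:,::-1])
    return im
def px2w(cam,uv,z):
    d=np.load(f"/tmp/{cam}.npz"); K=d["K"]; W=d["W"]; k=float(d["k1"])
    p=np.array([(uv[0]-K[0,2])/K[0,0],(uv[1]-K[1,2])/K[1,1]]); x=p.copy()
    for _ in range(30): x=p/(1+k*(x@x))
    r=W[:3,:3]@np.array([x[0],x[1],1]); o=W[:3,3]
    return o+r*(z-o[2])/r[2]
def spot(cam,n): return [(round(o["p"],2),round(o["position"][0]*640,1),round(o["position"][1]*400,1)) for o in ctrl.spot_in(cam,n)[:3]]
E
python3 - <<'E'
from h import *
print(ctrl.sense())
snap("top","top0"); snap("scene","scene0")
for n,z in [("gauge",154),("gauge_long_end",154),("holder",160),("clip_near",184),("clip_far",184),("end_plate",204)]:
    for cam in("top","scene"):
        r=spot(cam,n); print(n,cam,r,[px2w(cam,a[1:],z).round(0)[:2].tolist() for a in r])
E
```

```text
pics
{'time_s': 0.0, 'joints': array([ 9.47595843e-01,  3.13465132e-01,  1.49848899e+00, -8.82885770e-06,
        1.33099765e+00, -2.23399873e-01]), 'dq': array([-0.00107982, -0.00077107, -0.00054229, -0.00069634, -0.00053621,
        0.00045653]), 'tau': array([-8.83355351e-04, -4.12266290e+01, -2.59744048e+01, -2.22926606e-04,
        4.09379878e-03,  1.11414195e-06]), 'eef_pos': array([204.19618378, 483.36229531, 230.70779865]), 'ee_rot': array([ 2.44734261e-04,  8.33436292e-01,  5.52615133e-01, -6.33974623e-04]), 'force': array([ 1.0229774 ,  0.62966851, -0.02074327]), 'wrist_torque': array([-0.00574555, -0.01561791, -0.0213796 ]), 'grip_width': 0.9996785940758536}
gauge top [(0.96, 285.0, 217.2)] [[466.0, 123.0]]
gauge scene [(0.68, 300.4, 139.7), (0.6, 259.2, 201.7)] [[695.0, 186.0], [470.0, 119.0]]
gauge_long_end top [(0.58, 283.8, 215.5)] [[471.0, 127.0]]
gauge_long_end scene [(0.61, 257.3, 200.7)] [[469.0, 124.0]]
holder top [(0.85, 368.2, 193.7)] [[531.0, -131.0]]
holder scene [(0.95, 364.7, 237.3)] [[540.0, -135.0]]
clip_near top [(0.86, 368.8, 190.8)] [[536.0, -131.0]]
clip_near scene [] []
clip_far top [(0.9, 369.0, 193.4)] [[528.0, -131.0]]
clip_far scene [(0.78, 364.0, 238.5)] [[521.0, -145.0]]
end_plate top [(0.76, 368.4, 193.2)] [[525.0, -127.0]]
end_plate scene [(0.65, 366.3, 237.7)] [[513.0, -155.0]]
```

Run:
```python
import cv2
a=cv2.imread("pics/top0.png")
c=a[110:300,210:450]
cv2.imwrite("pics/topc.png",cv2.resize(c,None,fx=3.1,fy=3.1,interpolation=cv2.INTER_CUBIC))
```

```text
(no output)
```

View pics/topc.png

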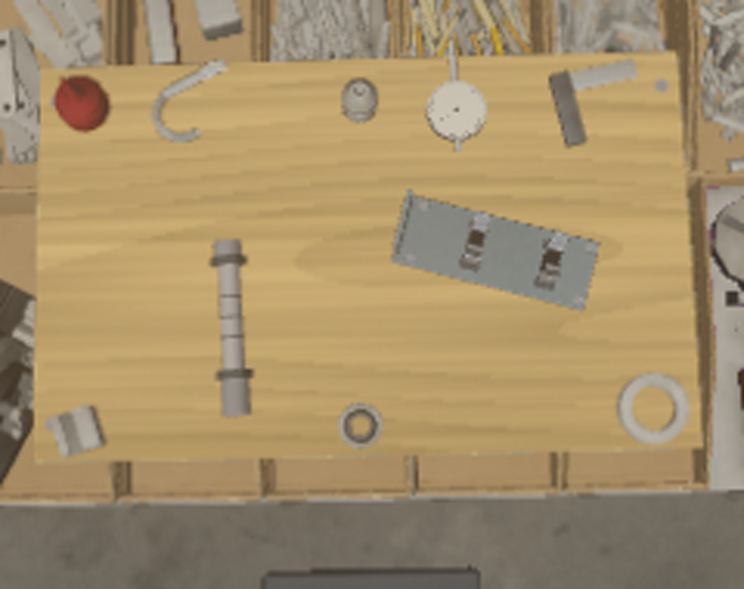

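View pics/scene0.png

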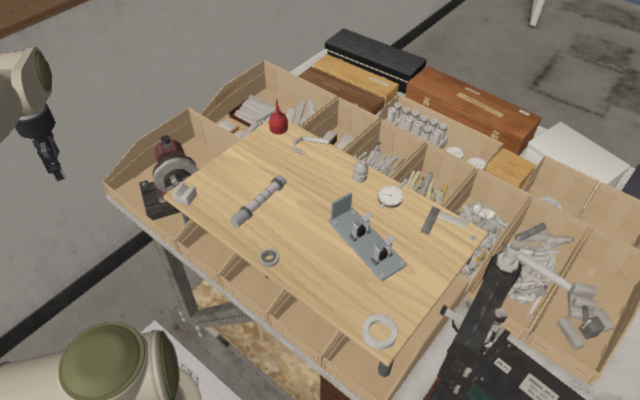

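Top view: the gauge lies with its long plug towards the robot (crop (236,415)) and its short end at (230,240). The holder's end plate is at its left end, mid-edge at (402,228), and its right edge is at (592,275). The scene view agrees.

Run:
```python
from h import *
f=lambda x,y,z:px2w("top",(210+x/3.1,110+y/3.1),z)
s=f(230,240,154);l=f(236,415,154);d=l-s
print("short",s,"long",l,np.linalg.norm(d),"mid coll",(f(229,260,154)+f(234,375,154))/2)
print("gauge yaw of +y",np.degrees(np.arctan2(d[1],d[0])))
# holder base corners
P=[f(409,192,190),f(599,241,148),f(585,309,148),f(393,262,148)]
for p in P: print(p.round(1))
d=(f(409,192,148)+P[3])/2-(P[1]+P[2])/2
print("holder yaw",np.degrees(np.arctan2(d[1],d[0])), "clips",f(475,241,184),f(550,261,184))
T=toolT();print(T.round(3)); print("toolx yaw",np.degrees(np.arctan2(T[1,0],T[0,0])))
print(np.array(ctrl.get_calibration("wrist")["tool_from_camera"]).round(2),ctrl.get_calibration("wrist")["K"])
```

```text
short [558.01536727 125.08471647 154.        ] long [385.54279154 120.36930119 154.        ] 172.53702361911388 mid coll [481.17030219 124.09737063 154.        ]
gauge yaw of +y -178.43391851271903
[594.1 -52.1 190. ]
[ 549.1 -240.1  148. ]
[ 481.7 -222.8  148. ]
[533.  -35.6 148. ]
holder yaw 74.23267928422561 clips [ 545.61455625 -114.3447666   184.        ] [ 524.3800447 -185.5383738  184.       ]
[[ 3.89000e-01  9.21000e-01  0.00000e+00  2.04377e+02]
 [ 9.21000e-01 -3.89000e-01  0.00000e+00  4.83596e+02]
 [ 0.00000e+00  0.00000e+00 -1.00000e+00  2.31301e+02]
 [ 0.00000e+00  0.00000e+00  0.00000e+00  1.00000e+00]]
toolx yaw 67.09161082649831
[[   1.      0.     -0.     -0.78]
 [  -0.      0.97    0.26  -66.42]
 [   0.     -0.26    0.97 -143.45]
 [   0.      0.      0.      1.  ]] [[339.79530408   0.         319.64085376]
 [  0.         339.79530408 200.12265925]
 [  0.           0.           1.        ]]
```

Emit:
play_rows --motion '[[[0,0,-25],[0,0,-6.1]],[[0,0,-25],[0,0,-6.1]],[[0,0,-25],[0,0,-6.1]],[[0,0,-25],[0,0,-6.2]],[[-24.5,17.8,2.7],[0,0,0]],[[-24.5,17.8,2.7],[0,0,0]],[[-24.5,17.8,2.7],[0,0,0]],[[-24.5,17.8,2.7],[0,0,0]],[[-24.5,17.8,2.7],[0,0,0]],[[-24.5,17.8,2.7],[0,0,0]],[[-24.5,17.8,2.7],[0,0,0]],[[-24.5,17.8,2.7],[0,0,0]],[[-24.5,17.8,2.7],[0,0,0]],[[-24.5,17.8,2.7],[0,0,0]],[[-24.5,17.8,2.7],[0,0,0]],[[-24.5,17.8,2.7],[0,0,0]],[[-24.5,17.8,2.7],[0,0,0]],[[-24.5,17.8,2.7],[0,0,0]],[[-24.5,17.8,2.7],[0,0,0]],[[0,0,0],[0,0,0]]]' --fingers 85 --squeeze 90

```text
time_s: 2.37
eef_pos: [483.6, 120.1, 289.8]
ee_rot: [0.0, 0.699, 0.715, -0.001]
force: [-0.6, -0.1, -0.4]
grip_width: 0.992
```

Run:
```python
from h import *
snap("wrist","w1"); T=toolT(); print(T.round(3), ctrl.sense()["time_s"])
print(spot("wrist","gauge"),spot("wrist","gauge_long_end"))
```

```text
[[-2.50000e-02  1.00000e+00 -1.00000e-03  4.82369e+02]
 [ 1.00000e+00  2.50000e-02 -0.00000e+00  1.21904e+02]
 [-0.00000e+00 -1.00000e-03 -1.00000e+00  2.90123e+02]
 [ 0.00000e+00  0.00000e+00  0.00000e+00  1.00000e+00]] 2.4167
[(0.68, 324.0, 160.6)] [(0.66, 323.6, 162.7)]
```

View pics/w1.png

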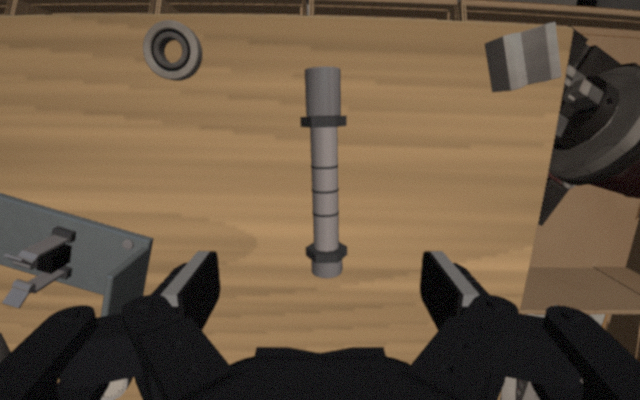

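Wrist view: the long plug's end is at (322,68), the collars at (323.5,121) and (326.5,252), and the short end at (327,276). The axis is nearly vertical in the picture, centred between the fingers.

Run:
```python
from h import *
a=px2w("wrist",(323.5,121),156);b=px2w("wrist",(326.5,252),156);l=px2w("wrist",(322.3,90),154);s=px2w("wrist",(327,268),154)
d=a-b;print(a,b,np.linalg.norm(d),(a+b)/2,l,s,np.degrees(np.arctan2((l-s)[1],(l-s)[0])))
T=toolT();p=(a+b)/2
print("tool shift",T[:3,:3].T@(np.array([p[0],p[1],140.5])-T[:3,3]),"toolx yaw",np.degrees(np.arctan2(T[1,0],T[0,0])))
```

```text
[426.44534173 120.92093291 156.        ] [539.05539106 126.58539356 156.        ] 112.75242492065321 [482.7503664  123.75316323 156.        ] [402.66925363 119.364233   154.        ] [555.53200884 127.55564424 154.        ] -176.9326417776624
tool shift [ -0.15231925   1.50397847 150.27242142] toolx yaw 91.57456466531764
```

Emit:
play_rows --motion '[[[0,1.5,15],[0,0,-1.4]],[[0,0,15],[0,0,0]],[[0,0,15],[0,0,0]],[[0,0,15],[0,0,0]],[[0,0,15],[0,0,0]],[[0,0,15],[0,0,0]],[[0,0,15],[0,0,0]],[[0,0,12],[0,0,0]],[[0,0,8],[0,0,0]],[[0,0,5],[0,0,0]],[[0,0,0],[0,0,0]],[[0,0,0],[0,0,0]]]' --fingers 48

```text
time_s: 3.52
eef_pos: [483.1, 124.0, 161.3]
ee_rot: [0.0, 0.688, 0.726, 0.0]
force: [-0.1, 0.4, -0.4]
grip_width: 0.563
```

Emit:
play_rows --motion '[[[0,0,4],[0,0,0]],[[0,0,4],[0,0,0]],[[0,0,4],[0,0,0]],[[0,0,3],[0,0,0]],[[0,0,2],[0,0,0]],[[0,0,0],[0,0,0]],[[0,0,0],[0,0,0]]]'

```text
time_s: 4.1
eef_pos: [483.0, 123.7, 143.7]
ee_rot: [-0.0, 0.688, 0.725, -0.0]
force: [-0.2, 0.1, 0.2]
grip_width: 0.562
```

Emit:
play_rows --motion '[[[0,0,0],[0,0,0]],[[0,0,0],[0,0,0]],[[0,0,0],[0,0,0]],[[0,0,0],[0,0,0]],[[0,0,0],[0,0,0]],[[0,0,0],[0,0,0]],[[0,0,0],[0,0,0]],[[0,0,0],[0,0,0]],[[0,0,0],[0,0,0]],[[0,0,0],[0,0,0]]]' --fingers 0 --squeeze 90

```text
time_s: 4.93
eef_pos: [483.1, 123.7, 144.3]
ee_rot: [0.0, 0.688, 0.725, 0.0]
force: [-2.6, 1.0, 4.8]
grip_width: 0.224
```

Emit:
play_rows --motion '[[[0,0,-10],[0,0,0]],[[0,0,-12],[0,0,0]],[[0,0,-12],[0,0,6.4]],[[0,0,-12],[0,0,6.4]],[[0,0,-12],[0,0,6.4]],[[0,0,-12],[0,0,6.4]],[[0,0,-12],[0,0,6.4]],[[0,0,-12],[0,0,6.4]],[[0,0,-12],[0,0,6.4]],[[0,0,-12],[0,0,6.4]],[[0,0,-12],[0,0,6.4]],[[0,0,-12],[0,0,6.4]],[[0,0,-12],[0,0,6.4]],[[0,0,-10],[0,0,6.4]],[[0,0,0],[0,0,6.4]],[[0,0,0],[0,0,6.4]],[[0,0,0],[0,0,6.4]],[[0,0,0],[0,0,6.4]],[[0,0,0],[0,0,6.4]],[[0,0,0],[0,0,0]]]'

```text
time_s: 6.6
eef_pos: [482.7, 123.7, 307.8]
ee_rot: [0.0, 0.99, -0.139, -0.0]
force: [-0.3, 1.0, -3.1]
grip_width: 0.216
```

Run:
```python
from h import *
T=toolT(); s=ctrl.sense(); print(s["eef_pos"],s["force"],s["grip_width"],s["joints"],"yaw",np.degrees(np.arctan2(T[1,0],T[0,0])))
print("shift",T[:3,:3].T@(np.array([535,-150,300])-T[:3,3]))
```

```text
[482.67696919 123.6896239  307.75346282] [-0.3055534   1.02866579 -3.12619925] 0.21603639122648938 [ 1.53115594e-02  2.09107747e-01  1.43392140e+00 -5.93879585e-05
  1.49952173e+00  2.95104782e-01] yaw -16.030735494545983
shift [125.87550825 248.59510931   7.72360131]
```

Emit:
play_rows --motion '[[[5.5,24.8,0.8],[0,0,0]],[[5.5,24.8,0.8],[0,0,0]],[[5.5,24.8,0.8],[0,0,0]],[[5.5,24.8,0.8],[0,0,0]],[[5.5,24.8,0.8],[0,0,0]],[[5.5,24.8,0.8],[0,0,0]],[[5.5,24.8,0.8],[0,0,0]],[[5.5,24.8,0.8],[0,0,0]],[[5.5,24.8,0.8],[0,0,0]],[[5.5,24.8,0.8],[0,0,0]],[[0,0,0],[0,0,0]],[[0,0,0],[0,0,0]],[[0,0,0],[0,0,0]]]'

```text
time_s: 7.68
eef_pos: [468.2, -129.5, 299.8]
ee_rot: [-0.0, 0.991, -0.137, -0.0]
force: [0.3, 0.1, -3.2]
grip_width: 0.221
```

Run:
```python
from h import *
im=snap("wrist","w2"); s=ctrl.sense(); print(s["eef_pos"],s["force"])
print([(n,spot("wrist",n)) for n in("clip_near","clip_far","end_plate","gauge")])
```

```text
[ 468.31894498 -129.18401241  299.90311752] [ 0.41419736  0.78038068 -3.32050911]
[('clip_near', [(0.55, 407.1, 151.9)]), ('clip_far', [(0.97, 407.4, 155.1), (0.64, 459.6, 140.3)]), ('end_plate', [(0.59, 406.0, 150.5)]), ('gauge', [(0.86, 318.6, 148.9), (0.66, 457.6, 142.6), (0.62, 407.0, 153.3)])]
```

View pics/w2.png

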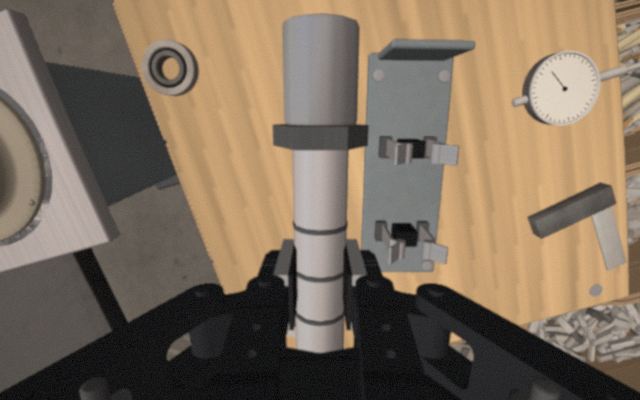

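The gauge is gripped with its long plug up in the picture, towards the end plate. The holder stands to the right, with its clips near (415,150) and (410,237). I'll zoom in to measure it.

Run:
```python
import cv2
a=cv2.imread("pics/w2.png")[30:280,350:480]
cv2.imwrite("pics/w2c.png",cv2.resize(a[:, :],None,fx=2.4*1,fy=2.4,interpolation=cv2.INTER_CUBIC))
```

```text
(no output)
```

View pics/w2c.png

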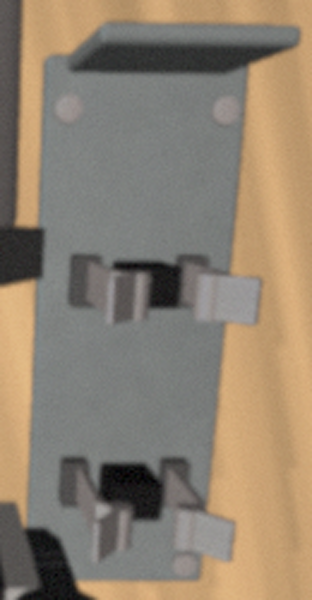

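Run:
```python
from h import *
f=lambda x,y,z:px2w("wrist",(350+x/2.4,30+y/2.4),z)
A,B,C=f(69,109,149),f(226,109,149),f(185,565,149)
print("screws",A,B,C,np.linalg.norm(A-B),np.linalg.norm(B-C))
L=[f(44,60,148),f(30,490,148)];R=[f(247,65,148),f(200,578,148)]
yaw=lambda d:np.degrees(np.arctan2(d[1],d[0]))
print("yaws",yaw(B-C),yaw(A-B)-90,yaw(L[0]-L[1]),yaw(R[0]-R[1]))
h=np.radians(yaw(B-C)); 
P=[f(103,30,204),f(298,32,204)]; print("plate top",P,np.linalg.norm(P[0]-P[1]))
for h in (73,73.5,74,74.5,75):
  h=np.radians(h); ex=np.array([np.sin(h),-np.cos(h),0]); ey=np.array([np.cos(h),np.sin(h),0])
  g=lambda p:np.round([p@ex,p@ey],1)
  print(np.degrees(h),[g(p).tolist() for p in (A,B,C,*L,*R,*P)], "saddle far",g(f(113,262,173)),g(f(180,262,173)),g(f(180,307,173)),"near",g(f(104,463,173)),g(f(100,510,173)),g(f(162,518,173)))
T=toolT()
# gauge in hand: long plug end silhouettes etc at z of axis
for z in (309,310,311):
  c=px2w("wrist",(321,69+0),z); a=px2w("wrist",(320.6,136),z)
  print(z,[ (T[:3,:3].T@(p-T[:3,3])).round(1).tolist() for p in (px2w("wrist",(321,18),z),px2w("wrist",(320.5,123),z),px2w("wrist",(320.5,148),z),px2w("wrist",(319.5,232),z),px2w("wrist",(319.5,320),z))])
```

```text
screws [539.33196454 -54.26395439 149.        ] [591.6102593  -68.48056439 149.        ] [ 544.98941355 -233.00935935  149.        ] 54.17685947649345 171.00651340603764
yaws 74.17940254278263 74.78682270868839 74.35119618685685 74.34587898957884
plate top [array([542.99835605, -39.01073036, 204.        ]), array([594.95920067, -53.41211007, 204.        ])] 53.919654217546864
73.0 [[531.6, 105.8], [585.8, 107.5], [589.3, -63.5], [522.3, 121.5], [526.0, -33.4], [591.9, 122.1], [596.4, -69.6], [530.7, 121.5], [584.6, 122.9]] saddle far [545.3  56.3] [567.4  56.9] [568.9  42. ] near [547.8 -13.4] [547.8 -31.1] [570.3 -33.7]
73.5 [[532.5, 101.1], [586.7, 102.4], [588.7, -68.6], [523.4, 116.9], [525.7, -38.0], [592.9, 116.9], [595.7, -74.8], [531.7, 116.8], [585.6, 117.8]] saddle far [545.8  51.5] [567.9  51.9] [569.3  37. ] near [547.7 -18.1] [547.5 -35.8] [570.  -38.7]
74.0 [[533.4, 96.5], [587.6, 97.2], [588.1, -73.8], [524.4, 112.3], [525.3, -42.6], [593.9, 111.8], [595.1, -80.0], [532.7, 112.2], [586.6, 112.6]] saddle far [546.2  46.7] [568.3  46.9] [569.6  32.1] near [547.5 -22.9] [
[... 159 characters left out ...]
[587.6, 107.5]] saddle far [546.6  42. ] [568.7  42. ] [569.8  27.1] near [547.3 -27.7] [546.8 -45.4] [569.3 -48.6]
75.0 [[535.0, 87.2], [589.2, 87.0], [586.7, -84.0], [526.2, 103.2], [524.5, -51.8], [595.8, 101.4], [593.6, -90.3], [534.6, 102.9], [588.5, 102.4]] saddle far [546.9  37.2] [569.1  37. ] [570.1  22.1] near [547.  -32.5] [546.4 -50.2] [568.8 -53.6]
309 [[-0.2, -96.7, -9.1], [-0.3, -59.4, -9.1], [-0.3, -49.8, -9.1], [-0.7, -14.6, -9.1], [-0.7, 28.0, -9.1]]
310 [[-0.2, -96.5, -10.1], [-0.3, -59.4, -10.1], [-0.3, -49.9, -10.1], [-0.7, -15.0, -10.1], [-0.7, 27.3, -10.1]]
311 [[-0.2, -96.3, -11.1], [-0.3, -59.5, -11.1], [-0.3, -50.0, -11.1], [-0.7, -15.4, -11.1], [-0.7, 26.6, -11.1]]
```

Emit:
play_rows --motion '[[[9.3,0.5,6.2],[0,0,-0.4]],[[9.3,0.5,6.2],[0,0,0]],[[9.3,0.5,6.2],[0,0,0]],[[9.3,0.5,6.2],[0,0,0]],[[9.3,0.5,6.2],[0,0,0]],[[9.3,0.5,6.2],[0,0,0]],[[9.3,0.6,6.2],[0,0,0]],[[9.3,0.6,6.2],[0,0,0]],[[0,0,0],[0,0,0]],[[0,0,0],[0,0,0]],[[0,0,0],[0,0,0]]]'

```text
time_s: 8.85
eef_pos: [538.9, -153.7, 250.5]
ee_rot: [0.0, 0.991, -0.134, 0.0]
force: [0.6, 0.3, -3.2]
grip_width: 0.221
```

Run:
```python
from h import *
im=snap("wrist","w3"); T=toolT(); s=ctrl.sense(); print(s["eef_pos"],s["force"],np.degrees(np.arctan2(T[1,0],T[0,0])))
c=im[0:260,190:450,::-1]
cv2.imwrite("pics/w3c.png",cv2.resize(c,None,fx=2.3,fy=2.3,interpolation=cv2.INTER_CUBIC))
```

```text
[ 538.83458354 -153.73284428  250.7028522 ] [ 0.77374047  0.2334857  -3.62732207] -15.403803364292608
```

View pics/w3c.png

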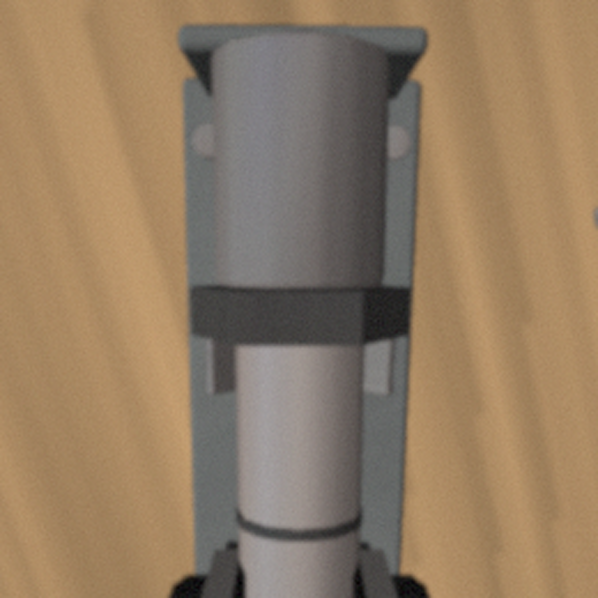

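Well aligned. The plate top spans crop 179–427 (mid 303), the far clip's lips 208–392 (mid 300) and the handle 238–361 (mid 299.5). I'll check the position along y from the lip edge and the plate.

Run:
```python
from h import *
f=lambda x,y,z:px2w("wrist",(190+x/2.3,y/2.3),z)
T=toolT(); g=lambda p:(T[:3,:3].T@(p-T[:3,3])).round(1)
print("lip edge (expect y=31 -> tool -31)",g(f(220,394,206)),g(f(378,394,206)))
print("plate rear 114",g(f(303,27,204)),"front 108",g(f(303,48,204)))
print("long end 96",g(f(300,37,260+12)),"collar outer 60",g(f(300,288,260+16)),"inner 52",g(f(300,345,274)),"base",g(f(184,100,148)),g(f(420,100,148)),g(f(190,400,148)),g(f(411,400,148)))
```

```text
lip edge (expect y=31 -> tool -31) [-19.5 -31.   44.7] [ 19.  -31.   44.7]
plate rear 114 [   0.6 -113.2   46.7] front 108 [   0.6 -108.9   46.7]
long end 96 [ -0.2 -94.7 -21.3] collar outer 60 [ -0.2 -59.6 -25.3] inner 52 [ -0.2 -51.  -23.3] base [ -33.8 -107.7  102.7] [  35.2 -107.8  102.7] [-35.  -18.6 102.7] [ 35.6 -18.6 102.7]
```

Emit:
play_rows --motion '[[[0.2,0,10],[0,0,0]],[[0,0,10],[0,0,0]],[[0,0,10],[0,0,0]],[[0,0,8],[0,0,0]],[[0,0,6],[0,0,0]],[[0,0,4],[0,0,0]],[[0,0,3],[0,0,0]],[[0,0,2],[0,0,0]],[[0,0,0],[0,0,0]],[[0,0,0],[0,0,0]]]' --squeeze 110

```text
time_s: 9.73
eef_pos: [539.3, -153.9, 197.4]
ee_rot: [0.0, 0.991, -0.134, 0.0]
force: [-0.6, -0.6, -3.4]
grip_width: 0.215
```

Emit:
play_rows --motion '[[[0,0,2],[0,0,0]],[[0,0,2],[0,0,0]],[[0,0,2],[0,0,0]],[[0,0,1],[0,0,0]],[[0,0,0],[0,0,0]],[[0,0,0],[0,0,0]]]'

```text
time_s: 10.23
eef_pos: [539.4, -154.1, 191.9]
ee_rot: [0.001, 0.991, -0.134, 0.001]
force: [-3.1, 0.4, 9.0]
grip_width: 0.214
```

Emit:
play_rows --motion '[[[0,0,2],[0,0,0]],[[0,0,2],[0,0,0]],[[0,0,2],[0,0,0]],[[0,0,2],[0,0,0]],[[0,0,2],[0,0,0]],[[0,0,1],[0,0,0]],[[0,0,0],[0,0,0]],[[0,0,0],[0,0,0]]]'

```text
time_s: 10.9
eef_pos: [538.7, -153.6, 178.0]
ee_rot: [-0.0, 0.991, -0.134, -0.001]
force: [0.2, -0.3, -10.7]
grip_width: 0.214
```

Emit:
play_rows --motion '[[[0,0,1],[0,0,0]],[[0,0,1],[0,0,0]],[[0,0,0.5],[0,0,0]],[[0,0,0.5],[0,0,0]],[[0,0,0],[0,0,0]],[[0,0,0],[0,0,0]]]'

```text
time_s: 11.4
eef_pos: [539.0, -153.8, 176.0]
ee_rot: [-0.0, 0.991, -0.134, -0.0]
force: [-1.8, 0.2, -10.0]
grip_width: 0.214
```

Emit:
play_rows --motion '[[[0,0,0.7],[0,0,0]],[[0,0,0.7],[0,0,0]],[[0,0,0],[0,0,0]],[[0,0,0],[0,0,0]],[[0,0,0],[0,0,0]]]'

```text
time_s: 11.82
eef_pos: [539.1, -153.8, 174.8]
ee_rot: [-0.0, 0.991, -0.134, -0.0]
force: [-2.4, -0.0, -7.4]
grip_width: 0.213
```

Emit:
play_rows --motion '[[[0,0,0],[0,0,0]],[[0,0,0],[0,0,0]],[[0,0,0],[0,0,0]],[[0,0,0],[0,0,0]],[[0,0,0],[0,0,0]],[[0,0,0],[0,0,0]]]' --fingers 50

```text
time_s: 12.32
eef_pos: [539.3, -153.9, 175.2]
ee_rot: [0.0, 0.991, -0.134, 0.0]
force: [0.6, 0.3, 0.5]
grip_width: 0.579
```

Emit:
play_rows --motion '[[[0,0,-3],[0,0,0]],[[0,0,-6],[0,0,0]],[[0,0,-10],[0,0,0]],[[0,0,-12],[0,0,0]],[[0,0,-15],[0,0,0]],[[0,0,-15],[0,0,0]],[[0,0,-15],[0,0,0]],[[0,0,-15],[0,0,0]],[[0,0,-15],[0,0,0]],[[0,0,0],[0,0,0]],[[0,0,0],[0,0,0]]]'

```text
time_s: 13.23
eef_pos: [539.3, -153.9, 281.6]
ee_rot: [0.0, 0.991, -0.134, 0.001]
force: [-0.7, -0.6, -0.7]
grip_width: 0.584
```

Run:
```python
from h import *
im=snap("wrist","w4"); s=ctrl.sense(); print(s["eef_pos"],s["force"],s["grip_width"])
c=im[0:300,170:470,::-1]
cv2.imwrite("pics/w4c.png",cv2.resize(c,None,fx=2,fy=2,interpolation=cv2.INTER_CUBIC))
```

```text
[ 538.99007253 -153.74413964  280.54083737] [-0.63817775  0.83147517 -0.53502649] 0.5862098128935912
```

View pics/w4c.png

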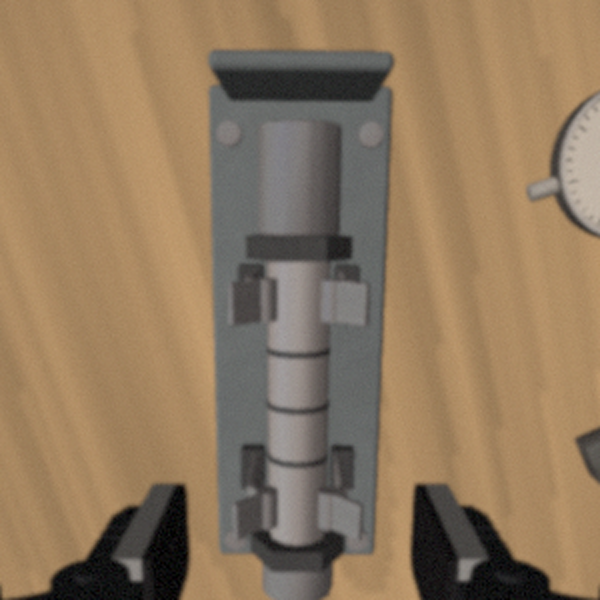

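The gauge lies in both clips: the jaws close over the handle at (300,300) and (297,510), the long plug is towards the end plate, and the fingers are clear. I'll do one numeric check, then hand in.

Run:
```python
from h import *
f=lambda x,y,z:px2w("wrist",(170+x/2,y/2),z)
T=toolT(); g=lambda p:(T[:3,:3].T@(p-T[:3,3])).round(1)
for z in (184,194,204): print(z,"handle w",np.linalg.norm(f(267,380,z)-f(328,380,z)).round(1))
print("long end top",g(f(300,122,196)),"collars inner (±52)",g(f(299,260,198)),g(f(298,540,198)),"plate",g(f(301,52,204)))
print(ctrl.finish_job())
```

```text
184 handle w 22.2
194 handle w 21.3
204 handle w 20.4
long end top [  0.3 -94.2  84.5] collars inner (±52) [ -0.  -51.3  82.5] [-0.4 49.6 82.5] plate [   0.5 -113.    76.5]
the job is handed in; nothing more can be done
None
```

The plug gauge is back in its holder, seated in both spring clips with the long plug towards the end plate. I handed the job in at about 13 s; it reports no verdict.

**What I did:** I gripped the gauge at mid-handle, lifted it, turned it about 109° and lined it up over the holder with the wrist camera. I pressed it straight down into both clips until the jaws took over and pulled it in. Then I let go and raised the gripper about 105 mm clear.

**Last checks:**
- **Force:** it rose by about 12 N going in at the last reading before the snap. It then reversed to about 7 N of pull towards the saddles before I let go. No reading showed the gauge being pushed hard after it snapped in.
- **Picture after release:** both pairs of jaws are closed over the handle. The handle width measures 22.2 mm at the seated height, against 22 mm true.
- **Alignment:** the gauge was about 0.5 mm off the clips' middle and 1 mm off midway, going by the wrist camera, which is good to about 2 mm.
- **Bystanders:** I did not re-measure the other things on the board. The arm's path stayed above or clear of them.

No checks disagreed, but I did not measure the seated height directly. I inferred it from the handle width and the final tool position.

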